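# Lock a printing block between the flip stops of a registration jig

## Robot

A 6-joint arm with a two-finger parallel gripper is mounted at the origin on a cart in front of the work surface, level with it; the furniture and walls round the work are solid. World frame = base frame: x ahead of the robot, y to its left, z up, the work surface at z = 0. Lengths are in m, angles in rad, forces in N, time in s.
With the tool pointing down it reaches from about 0.3 to 0.775 m from the base axis. Payload 14.6 kg.
Tool frame: the origin (TCP) lies at the very end of the fingers, on their centre line; the grasp point (between the pads) lies 19 mm behind it; y points along the fingers, x is the direction in which the jaws open and shut, and the axes are right-handed (so a half turn about y gives the same grasp; the last joint's range is limited). The gripper opens to 94 mm and grips with 3 to 60 N. Pads are 16 mm wide; open, the fingers measure 119 mm over their backs; the gripper's body (75 mm by 177 mm) begins 78 mm behind the grasp point.
Start: joints at [1.257, 0.3, 1.521, -0, 1.321, -0.067], TCP at [0.134, 0.533, 0.205] pointing down, gripper open.
Joint ranges: [-3.03, 3.03], [-0.79, 2.21], [0.23, 2.52], [-1.04, 4.18], [0, 3.07], [-2.55, 2.55]. Speed limits (rad/s): [2.22, 2.22, 2.57, 3.14, 3.14, 3.14].

## Interface

Orientations are given as [roll, pitch, yaw] about the fixed x, y, z axes, in that order (R = Rz(yaw) Ry(pitch) Rx(roll)).
In Python, from station import get_obs, cams, hand_in gives the robot as it stands. The module is installed in compiled form; this text tells all that it offers.
- The arm moves only by the tool step_arm, never from a script. Its argument "plan" is a list of rows, each an object with "grip": the closure, from -1 (fully open) to 1 (shut), so that 0 is half open; "slide": the shift along the tool's x, y, z in m, a list of three; "spin": the turn about the tool's y in degrees. A call has 1 to 20 rows; each row shifts and turns the commanded pose from where the row before left it, along the tool's axes as they then stand; what a row does not reach is not made up. A row lasts 1/12 s, in which the tool goes at most 41.7 mm and 7.16 degrees, less where a joint would pass 70% of its speed; a pose out of reach is approached as far as the arm can. A call is refused whole if a number of a shift passes 0.0417 or a number of a turn 7.16, either way. A call with a gripper value outside its range is refused whole. The fingers move at their own pace and stop on an object; "force" is the grip in N (left out, the last holds). Time passes only in rows, so rows that do not move let the fingers close. It gives the time, the measured TCP pose, the force and the opening at its end, in the units of the state.
- get_obs(): the state, without advancing time (a new reading comes with each control period).
- cams.camera(name): name is "scene" or "top" or "wrist"; returns the picture (384x512x3 uint8, blue, green, red); there is no depth.
- cams.calibration(name): a dict with "K" (3x3 intrinsics, pixels), "T" (4x4, takes a point from camera to world coordinates). Camera axes: x right, y up, looking along -z (the intrinsics and any distortion apply to the point x, -y, -z); pixel columns grow to the right and rows downward; lengths in m; the calibration is good to about 2 mm. A picture is of the moment at which its call begins: read the wrist's pose just before it. calibration takes no time and is no camera call; for the wrist camera it gives the pose at the moment of the call.
- hand_in(): hands the job in, once; it reports no verdict.
The state is a dict: "time_s": time; "qpos": joint angles; "joint_vel": joint speeds; "tau": joint torques, N m; "ee_pos": TCP position; "eef_rot": TCP orientation; "force": force on the tool from outside, world axes, zero at the start; "moment": the same for the moment, N m; "grip_width": finger opening in m.
Only numpy, scipy, OpenCV 4.12 (cv2) and the standard library are available. Lean on these libraries where they do the work, as an engineer would, in place of code of your own. Each camera call takes 0.05 s, during which the arm holds its last target.

## Task

Set up the registration jig for printing: swing the red flip stop, which bars the lane, upright, clear of it, and fold the yellow flip stop fully down into the lane. Then push the green-faced printing block along the board, without lifting it, until it sits flush against the fence and against the yellow stop, and fold the red stop fully down behind it so that the block is locked between the two. Leave the things lying about where they are.

Things in the scene. Friction and masses are not known exactly. Their poses are not given: they have to be found in the camera images.
- jig: Jig fixed to the bench: white board 200 (x) x 320 (y) x 12 mm, aluminium fence along its far long edge. Origin: centre of its underside; z up, x across the lane to the fence, y along the fence from the red stop to the yellow. Lane at z = 12 mm. Fence: face at x = +70 mm, 16 mm thick, top at z = 36 mm. Stops' hinge axes along y at x = +88, z = 42 mm; red at y = +13, yellow at y = +135 mm.
- block: Loose printing block 84 (x) x 100 (y) x 24 mm, light wood, green carved top, 0.13 to 0.25 kg. Origin: centre of its underside; z up. It starts on the board on the -y side of the red stop, off the fence and turned up to 0.2 rad. Flush at the fence its centre is at jig x = +28 mm; against the yellow stop (face at jig y = +128 mm) at jig y = +78 mm; the red stop then clears its rear end by 8 mm.
- red_stop (a joint): Red flip stop, a bell crank hinged along jig y. 0: fully down, blade level across the lane; grows as the blade swings up and back; 1.57 blade upright; 1.8 end. Stiff hinge (0.07 N m), stays where left; starts at 0 to 0.2. To raise: push its handle away from the robot, back and down. To lower: push the raised blade from behind towards the robot, then down.
- yellow_stop (a joint): Yellow flip stop, the same as the red one in shape, size and stiffness, with the same zero and direction. It starts swung up (1.45 to 1.75).
- red_stop_hinge (a point): Middle of the red stop's hinge axis. The axis is held in a dark steel yoke, 32 mm wide along y, 18 mm in x, up to 8 mm above the axis.
- yellow_stop_hinge (a point): Middle of the yellow stop's hinge axis.
- red_stop_knob (a point): Centre of the 17 mm black ball at the end of the red stop's handle, a 10 mm steel rod square to the blade: 56 mm from the hinge axis, straight above it when the stop is down, straight behind it (jig +x) when the blade is upright.
- yellow_stop_knob (a point): Centre of the black ball on the yellow stop's handle.
- red_stop_tip (a point): Free end of the red stop's blade, 70 mm from the hinge axis and level with it when down (towards the robot). The blade is 14 mm wide along y; when down its top face is 5 mm above the hinge axis and over the lane it reaches to 18 mm below it.
- yellow_stop_tip (a point): Free end of the yellow stop's blade, at the level of the hinge axis when down.
- eraser: Worn eraser in a blue sleeve, 23 x 46 x 13 mm, a loose bystander behind the jig's right end. Origin: centre of its underside.
- pigment_tub: Screw-top pot with a black lid, 56 mm across, 52 mm high, a loose bystander behind the jig. Origin: centre of its underside.
- film_can: Black film can with a grey lid, 35 mm across, 51 mm high, a loose bystander behind the jig's right end. Origin: centre of its underside.

How it is judged:
By the outcome, as a careful person would: the job done as asked, in the order asked, and still so for the second after the job is handed in, with the robot touching nothing.
It also fails if it takes over 64 s, if anything falls off the work surface, if the arm or the gripper's body presses on something with over 40 N, if the wrist force passes 120 N, or if a joint passes its speed limit or range.

## Working session

There is one attempt and no reset: what is moved stays moved. The work goes in short steps, Python scripts to look and compute and a tool call to move; the robot and the scene stay as the last step left them, time stands still between calls to the robot, and variables do not carry over. Pictures are saved under pics/ and viewed, and the job is handed in when it is done.

Besides the shell and the picture viewer there is one more tool, called as a command line: name --argument value ..., lists and objects as JSON in quotes. step_arm: Moves the arm, as the interface text tells. Its arguments: {"type":"object","properties":{"plan":{"type":"array","items":{"type":"object","properties":{"grip":{"type":"number"},"slide":{"type":"array","items":{"type":"number"}},"spin":{"type":"number"}}}},"force":{"type":"number"}},"required":["plan"]}

```bash
mkdir -p pics; python3 - <<'E'
from station import get_obs, cams
import cv2
print(get_obs())
for n in ["scene","top"]:
    im=cams.camera(n); cv2.imwrite(f"pics/{n}0.png",im); c=cams.calibration(n); print(n,c)
E
```

```text
{'time_s': 0.0, 'qpos': array([ 1.25741325e+00,  3.00467559e-01,  1.52155226e+00,  4.98290997e-06,
        1.32073086e+00, -6.66232847e-02]), 'joint_vel': array([-1.28866437e-03, -4.01766659e-04, -1.02064685e-03,  1.42642276e-03,
        6.48490785e-05, -4.34938983e-04]), 'tau': array([-6.26642377e-04, -5.31805372e+01, -3.52734089e+01,  7.08121830e-02,
        2.44405976e-02, -4.51423125e-05]), 'ee_pos': array([0.13427865, 0.53308925, 0.20490047]), 'eef_rot': array([-1.57071442e+00,  1.15513885e-03,  1.32403534e+00]), 'force': array([ 0.28039147,  0.51965581, -0.53045592]), 'moment': array([-0.07195006, -0.02531188,  0.02123335]), 'grip_width': 0.09364093357467025}
scene {'K': array([[476.74608382,   0.        , 250.74528727],
       [  0.        , 476.74608382, 199.64742814],
       [  0.        ,   0.        ,   1.        ]]), 'T': array([[ 0.81271911,  0.40158637, -0.4221564 ,  0.12584253],
       [-0.58255749,  0.54675885, -0.60139964, -0.73246961],
       [-0.01069615,  0.73469936,  0.67830851,  0.78829792],
       [ 0.        ,  0.        ,  0.        ,  1.        ]])}
top {'K': array([[445.48776169,   0.        , 250.673861  ],
       [  0.        , 445.48776169, 189.27857925],
       [  0.        ,   0.        ,   1.        ]]), 'T': array([[-0.02585108,  0.99583916, -0.08738473,  0.46179799],
       [-0.99912861, -0.02287296,  0.03491193, -0.10180634],
       [ 0.03276792,  0.0882111 ,  0.99556269,  0.99832792],
       [ 0.        ,  0.        ,  0.        ,  1.        ]])}
```

View pics/scene0.png

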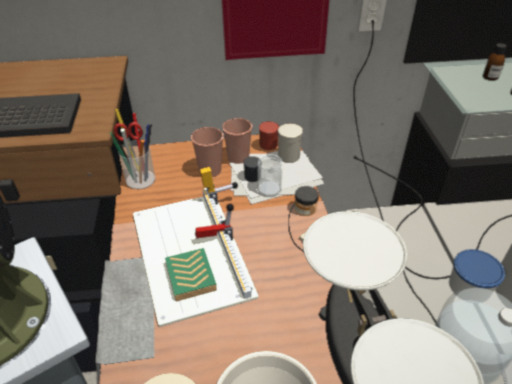

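View pics/top0.png

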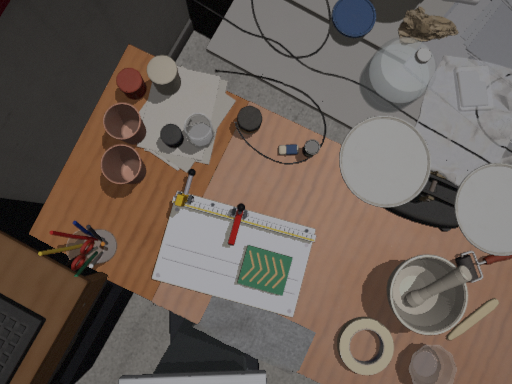

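```bash
python3 - <<'E'
import cv2
a=cv2.imread("pics/top0.png")[155:325,140:330]; cv2.imwrite("pics/topz.png",cv2.resize(a,None,fx=3.5,fy=3.5,interpolation=cv2.INTER_CUBIC)[:600])
a=cv2.imread("pics/scene0.png")[160:320,120:270]; cv2.imwrite("pics/scz.png",cv2.resize(a,None,fx=3.7,fy=3.7,interpolation=cv2.INTER_CUBIC))
E
```

```text
(no output)
```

View pics/topz.png

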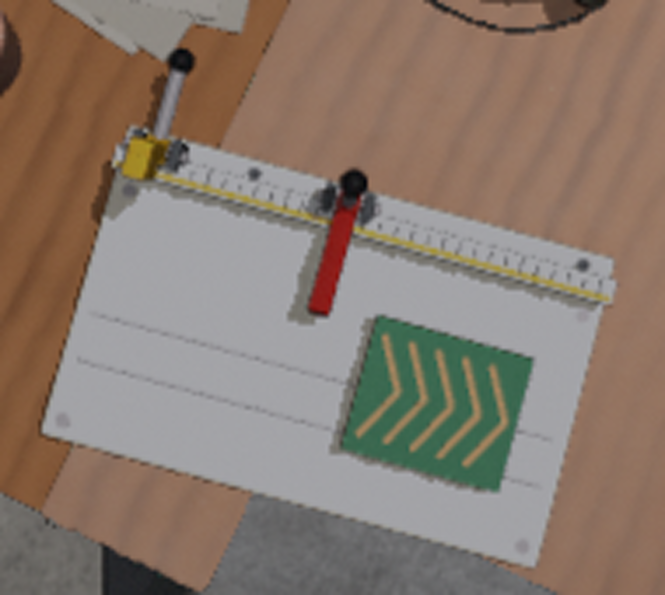

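View pics/scz.png

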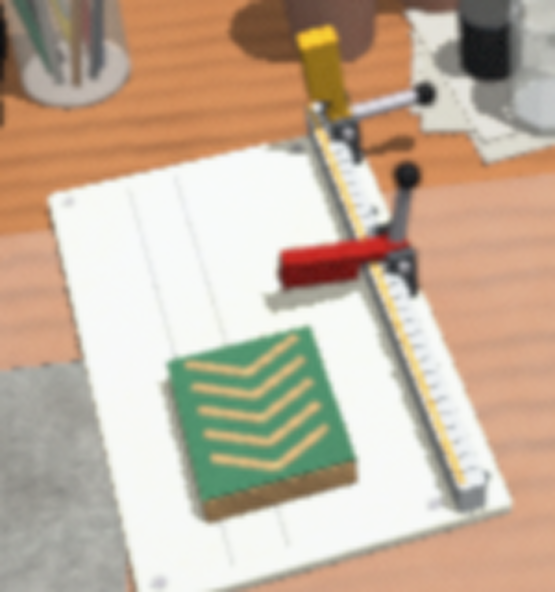

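```bash
cat > h.py <<'E'
import numpy as np, cv2
from station import cams
def proj(n,P,c=None):
    c=c or cams.calibration(n); P=np.atleast_2d(P); q=(P-c["T"][:3,3])@c["T"][:3,:3]
    p=np.c_[q[:,0],-q[:,1],-q[:,2]]@c["K"].T
    return p[:,:2]/p[:,2:]
def ray(n,uv,c=None):
    c=c or cams.calibration(n); uv=np.atleast_2d(uv).astype(float)
    d=np.c_[uv,np.ones(len(uv))]@np.linalg.inv(c["K"]).T
    d=np.c_[d[:,0],-d[:,1],-d[:,2]]@c["T"][:3,:3].T
    return c["T"][:3,3],d
def onz(n,uv,z,c=None):
    o,d=ray(n,uv,c); return o+d*((z-o[2])/d[:,2])[:,None]
def tri(a,b,na="top",nb="scene"):
    o1,d1=ray(na,a);o2,d2=ray(nb,b);d1=d1[0]/np.linalg.norm(d1);d2=d2[0]/np.linalg.norm(d2)
    s=np.linalg.lstsq(np.c_[d1,-d2],o2-o1,rcond=None)[0]
    p,q=o1+s[0]*d1,o2+s[1]*d2
    return (p+q)/2,np.linalg.norm(p-q)
def J(o,yaw,p):  # jig->world
    p=np.atleast_2d(p);c,s=np.cos(yaw),np.sin(yaw)
    return np.c_[o[0]+c*p[:,0]-s*p[:,1],o[1]+s*p[:,0]+c*p[:,1],p[:,2]]
def Ji(o,yaw,p):
    p=np.atleast_2d(p);c,s=np.cos(yaw),np.sin(yaw);x=p[:,0]-o[0];y=p[:,1]-o[1]
    return np.c_[c*x+s*y,-s*x+c*y,p[:,2]]
E
python3 - <<'E'
from h import *
for n in ["top","scene"]:
    im=cv2.imread(f"pics/{n}0.png");hsv=cv2.cvtColor(im,cv2.COLOR_BGR2HSV)
    roi=np.zeros(im.shape[:2],np.uint8)
    if n=="top": roi[185:322,145:320]=1
    else: roi[180:325,125:262]=1
    def mk(lo,hi):
        m=cv2.inRange(hsv,lo,hi)*roi
        cs,_=cv2.findContours(m,cv2.RETR_EXTERNAL,cv2.CHAIN_APPROX_NONE); return max(cs,key=cv2.contourArea)
    w=mk((0,0,150),(179,45,255)); ap=cv2.approxPolyDP(cv2.convexHull(w),4,True)[:,0]
    print(n,"board",cv2.contourArea(w),ap.tolist(),onz(n,ap,.012).round(4).tolist())
    g=mk((40,80,40),(95,255,255)); r=cv2.minAreaRect(g); b=cv2.boxPoints(r)
    print("green",r,onz(n,b,.036).round(4).tolist())
    q=cv2.approxPolyDP(cv2.convexHull(g),4,True)[:,0]; print(onz(n,q,.036).round(4).tolist())
    rd=mk((0,150,60),(8,255,255)); print("red",cv2.boxPoints(cv2.minAreaRect(rd)).round(1).tolist())
E
```

```text
top board 10305.0 [[169, 218], [184, 209], [311, 242], [292, 316], [153, 278]] [[0.4891, 0.0448, 0.012], [0.5081, 0.0118, 0.012], [0.4283, -0.2668, 0.012], [0.2696, -0.2192, 0.012], [0.36, 0.0806, 0.012]]
green ((264.5873718261719, 269.8853759765625), (46.03474807739258, 38.968955993652344), 15.52410888671875) [[0.3478, -0.1017, 0.036], [0.4265, -0.1259, 0.036], [0.3977, -0.2205, 0.036], [0.3192, -0.1955, 0.036]]
[[0.4243, -0.1267, 0.036], [0.3962, -0.2183, 0.036], [0.3209, -0.1944, 0.036], [0.3488, -0.1034, 0.036]]
red [[227.3000030517578, 243.0], [235.8000030517578, 212.60000610351562], [241.60000610351562, 214.1999969482422], [233.1999969482422, 244.60000610351562]]
scene board 10963.0 [[202, 197], [234, 240], [257, 297], [166, 324], [125, 324], [125, 259], [133, 213]] [[0.5194, 0.0333, 0.012], [0.503, -0.1288, 0.012], [0.4546, -0.2807, 0.012], [0.2805, -0.2296, 0.012], [0.2181, -0.1842, 0.012], [0.2856, -0.0371, 0.012], [0.3602, 0.0814, 0.012]]
green ((189.76812744140625, 270.77789306640625), (37.65293502807617, 41.73375701904297), 75.3791275024414) [[0.3485, -0.1043, 0.036], [0.4309, -0.1288, 0.036], [0.3961, -0.2207, 0.036], [0.3199, -0.1962, 0.036]]
[[0.4229, -0.1289, 0.036], [0.3959, -0.2184, 0.036], [0.3213, -0.1964, 0.036], [0.3502, -0.1061, 0.036]]
red [[194.89999389648438, 228.39999389648438], [227.3000030517578, 222.1999969482422], [229.10000610351562, 231.6999969482422], [196.8000030517578, 237.89999389648438]]
```

```bash
python3 - <<'E'
from h import *
def edge(n,a,b,ch=None):
    # subpixel edge along a->b in pixels, search perpendicular
    im=cv2.imread(f"pics/{n}0.png"); hsv=cv2.cvtColor(im,cv2.COLOR_BGR2HSV)
    f=im[:,:,0].astype(np.float32) 
    a=np.array(a,float);b=np.array(b,float);d=b-a;d/=np.linalg.norm(d);nn=np.array([d[1],-d[0]])
    pts=[]
    t=np.arange(-5,5.01,.1)
    for s in np.linspace(.08,.92,40):
        p=a+s*(b-a);q=p+t[:,None]*nn
        v=cv2.remap(f,q[:,0].astype(np.float32).reshape(-1,1),q[:,1].astype(np.float32).reshape(-1,1),cv2.INTER_LINEAR)[:,0]
        v=np.convolve(v,np.ones(5)/5,'same'); g=np.abs(np.gradient(v)); g[:5]=0;g[-5:]=0
        if g.max()*10>25: pts.append(p+t[g.argmax()]*nn)
    pts=np.array(pts,np.float32)
    vx,vy,x,y=cv2.fitLine(pts,cv2.DIST_HUBER,0,.01,.01)[:,0]
    res=(pts-[x,y])@[vy,-vx]; print(n,len(pts),"res",np.abs(res).mean().round(2),np.array([vx,vy,x,y]).round(3))
    return np.cross([x,y,1],[x+vx,y+vy,1])
def X(l,m):
    p=np.cross(l,m);return p[:2]/p[2]
near=edge("top",(153,278.5),(293,317)); right=edge("top",(293.5,317),(311,247)); left=edge("top",(152,278),(166,225))
for k,p in (("NL",X(near,left)),("NR",X(near,right))): print(k,p.round(1),onz("top",p,.012).round(4))
r=edge("scene",(166,324),(255,298)); l=edge("scene",(134,214),(160,307)); f=edge("scene",(134,214),(190,200))
for k,p in (("NL",X(l,f)),("NR",X(l,r))): print(k,p.round(1),onz("scene",p,.012).round(4))
E
```

```text
top 40 res 0.14 [9.65000e-01 2.63000e-01 2.22949e+02 2.97936e+02]
top 40 res 0.16 [ 2.49000e-01 -9.68000e-01  3.01435e+02  2.81796e+02]
top 40 res 0.17 [  0.283  -0.959 159.24  249.732]
NL [150.8 278.3] [[0.3596 0.0853 0.012 ]]
NR [292.4 316.9] [[ 0.2678 -0.22    0.012 ]]
scene 40 res 0.25 [ 9.61000e-01 -2.76000e-01  2.01492e+02  3.12215e+02]
scene 38 res 0.23 [2.27000e-01 9.74000e-01 1.43447e+02 2.60197e+02]
scene 40 res 0.2 [  0.975  -0.222 160.384 205.662]
NL [132.2 212.1] [[0.36   0.0853 0.012 ]]
NR [158.5 324.6] [[ 0.2685 -0.2224  0.012 ]]
```

```bash
cat >> h.py <<'E'
O=np.array([.4097,-.0967]);Y=-.2910
E
python3 - <<'E'
from h import *
print("origin",O)
T={}
for n,roi in (("top",None),("scene",None)):
    im=cv2.imread(f"pics/{n}0.png");g=im.max(2)
    m=cv2.inRange(g,0,45)
    for nm,pt in (("ry",J(O,Y,[[88,13,98]]*np.array([[.001]]))),("yk",J(O,Y,np.array([[.144,.135,.042]])))):
        u=proj(n,pt)[0]; x,y=np.round(u).astype(int)
        s=np.zeros_like(m); s[y-14:y+15,x-14:x+15]=m[y-14:y+15,x-14:x+15]
        k,l,st,c=cv2.connectedComponentsWithStats(s)
        print(n,nm,u.round(1),[(st[i,4],c[i].round(1).tolist()) for i in range(1,k) if st[i,4]>8])
for n,px in (("top",(249,119)),("top",(311,148)),("top",(289,150))):
    for z in (.013,.051): print(px,z,onz(n,px,z).round(3),Ji(O,Y,onz(n,px,z)).round(3))
bt=np.array([[0.4243,-0.1267],[0.3962,-0.2183],[0.3209,-0.1944],[0.3488,-0.1034]]);print(Ji(O,Y,np.c_[bt,np.zeros(4)]).round(4))
bt=np.array([[.4229,-.1289],[.3959,-.2184],[.3213,-.1964],[.3502,-.1061]]);print(Ji(O,Y,np.c_[bt,np.zeros(4)]).round(4))
E
```

```text
origin [ 0.4097 -0.0967]
top ry [239.4 210.8] [(np.int32(46), [240.6, 207.4]), (np.int32(12), [233.6, 211.1])]
top yk [191.4 171.8] [(np.int32(36), [191.4, 171.8])]
scene ry [225.3 207.8] [(np.int32(18), [229.4, 207.7])]
scene yk [234.2 186.1] [(np.int32(28), [246.7, 175.1])]
(249, 119) 0.013 [[ 0.707 -0.137  0.013]] [[0.297 0.047 0.013]]
(249, 119) 0.051 [[ 0.698 -0.135  0.051]] [[0.287 0.046 0.051]]
(311, 148) 0.013 [[ 0.638 -0.275  0.013]] [[ 0.27  -0.105  0.013]]
(311, 148) 0.051 [[ 0.632 -0.268  0.051]] [[ 0.262 -0.1    0.051]]
(289, 150) 0.013 [[ 0.635 -0.225  0.013]] [[ 0.252 -0.058  0.013]]
(289, 150) 0.051 [[ 0.628 -0.22   0.051]] [[ 0.245 -0.055  0.051]]
[[ 0.0226 -0.0245  0.    ]
 [ 0.022  -0.1204  0.    ]
 [-0.057  -0.1191  0.    ]
 [-0.0564 -0.0239  0.    ]]
[[ 0.0219 -0.0271  0.    ]
 [ 0.0217 -0.1205  0.    ]
 [-0.0561 -0.1209  0.    ]
 [-0.0543 -0.0261  0.    ]]
```

```bash
python3 - <<'E'
from h import *
for k,a,b in (("red",(240.6,207.4),(229.4,207.7)),("yel",(191.4,171.8),(234.5,185.5)),("yel2",(191.4,171.8),(235,185.5))):
    p,e=tri(a,b); q=Ji(O,Y,p)[0]; print(k,p.round(4),q.round(4),e.round(4), np.arctan2(q[0]-.088,q[2]-.042),np.hypot(q[0]-.088,q[2]-.042))
for z,a in ((.042,1.45),(.042,1.6),(.042,1.75)):
    print(a,proj("scene",J(O,Y,[[.088+.056*np.sin(a),.135,.042+.056*np.cos(a)]])),proj("top",J(O,Y,[[.088+.056*np.sin(a),.135,.042+.056*np.cos(a)]])))
# moves: TCP to jig (0.055,0.013) etc
from station import get_obs
o=get_obs();print(Ji(O,Y,o["ee_pos"]))
E
```

```text
red [ 0.5052 -0.1124  0.0963] [0.096  0.0124 0.0963] 0.0013 0.14567675130746321 0.054922371294721085
yel [ 0.5866 -0.009   0.0438] [0.1443 0.1348 0.0438] 0.0008 1.5392045698351355 0.05630528371642825
yel2 [ 0.5871 -0.0092  0.0436] [0.1449 0.1347 0.0436] 0.002 1.5429492174294719 0.05689580235206698
1.45 [[233.95883764 183.95414276]] [[191.08114547 171.61866217]]
1.6 [[234.23404469 186.57967928]] [[191.52007346 171.9443183 ]]
1.75 [[234.00572141 189.28403523]] [[191.79134525 172.81494995]]
[[-0.44453655  0.5243006   0.20494696]]
```

step_arm --plan '[{"grip": 1,"slide": [0,-0.03,0],"spin": 2.53},{"grip": 1,"slide": [0,-0.03,0],"spin": 0},{"grip": 1,"slide": [-0.025,0,-0.024],"spin": 0},{"grip": 1,"slide": [-0.025,0,-0.024],"spin": 0},{"grip": 1,"slide": [-0.025,0,-0.024],"spin": 0},{"grip": 1,"slide": [-0.025,0,-0.024],"spin": 0},{"grip": 1,"slide": [-0.025,0,-0.024],"spin": 0},{"grip": 1,"slide": [-0.025,0,-0.024],"spin": 0},{"grip": 1,"slide": [-0.025,0,-0.024],"spin": 0},{"grip": 1,"slide": [-0.025,0,-0.024],"spin": 0},{"grip": 1,"slide": [-0.025,0,-0.024],"spin": 0},{"grip": 1,"slide": [-0.025,0,-0.024],"spin": 0},{"grip": 1,"slide": [-0.025,0,-0.024],"spin": 0},{"grip": 1,"slide": [-0.025,0,-0.024],"spin": 0},{"grip": 1,"slide": [-0.025,0,-0.024],"spin": 0},{"grip": 1,"slide": [-0.025,0,-0.024],"spin": 0},{"grip": 1,"slide": [-0.025,0,-0.024],"spin": 0},{"grip": 1,"slide": [-0.025,0,-0.024],"spin": 0}]' --force 20

```text
time_s: 1.6
ee_pos: [0.3878, 0.0382, 0.2654]
eef_rot: [-1.571, -0.0, 1.28]
force: [0.8, 1.3, -0.8]
grip_width: 0.0004
```

```bash
cat > st.py <<'E'
from h import *
from station import get_obs
o=get_obs();print(round(o["time_s"],2),"jig",Ji(O,Y,o["ee_pos"]).round(4),"yawrel deg",np.degrees(o["eef_rot"][2]-Y).round(2),o["eef_rot"].round(3),"F",Ji([0,0],Y,o["force"]).round(2),"w",round(o["grip_width"],4),o["qpos"].round(2))
E
python3 st.py
```

```text
1.6 jig [[-0.0597  0.1229  0.2654]] yawrel deg 89.99 [-1.571 -0.     1.28 ] F [[ 0.36  1.45 -0.84]] w 0.0004 [ 0.   -0.11  1.83  0.    1.42 -1.28]
```

step_arm --plan '[{"grip": 1,"slide": [-0.0275,0,-0.0275],"spin": 0},{"grip": 1,"slide": [-0.0275,0,-0.0275],"spin": 0},{"grip": 1,"slide": [-0.0275,0,-0.0275],"spin": 0},{"grip": 1,"slide": [-0.0275,0,-0.0275],"spin": 0},{"grip": 1,"slide": [0,0.037,0],"spin": 0},{"grip": 1,"slide": [0,0.037,0],"spin": 0},{"grip": 1,"slide": [0,0.037,0],"spin": 0},{"grip": 1,"slide": [0,0.037,0],"spin": 0},{"grip": 1,"slide": [0,0.037,0],"spin": 0},{"grip": 1,"slide": [0,0,0],"spin": 0}]'

```text
time_s: 2.43
ee_pos: [0.4579, -0.096, 0.0746]
eef_rot: [-1.561, 0.0, 1.28]
force: [-0.8, 0.7, -1.3]
grip_width: 0.0006
```

```bash
python3 st.py
```

```text
2.43 jig [[0.046  0.0145 0.0746]] yawrel deg 89.99 [-1.561  0.     1.28 ] F [[-0.93  0.46 -1.26]] w 0.0006 [-0.29  0.29  1.87  0.    0.99 -1.56]
```

step_arm --plan '[{"grip": 1,"slide": [-0.001,0,0],"spin": 0},{"grip": 1,"slide": [0,0,0],"spin": 0}]'

```text
time_s: 2.6
ee_pos: [0.4619, -0.0983, 0.0824]
eef_rot: [-1.573, 0.0, 1.28]
force: [-0.3, -1.3, 0.3]
grip_width: 0.0005
```

```bash
python3 st.py
```

```text
2.6 jig [[0.0505 0.0135 0.0824]] yawrel deg 90.0 [-1.573  0.     1.28 ] F [[ 0.06 -1.3   0.27]] w 0.0005 [-0.29  0.28  1.87 -0.    1.   -1.57]
```

step_arm --plan '[{"grip": 1,"slide": [0,0,-0.015],"spin": 0},{"grip": 1,"slide": [0,0,-0.015],"spin": 0},{"grip": 1,"slide": [0,0.001,-0.007],"spin": 0},{"grip": 1,"slide": [0,0.001,-0.007],"spin": 0},{"grip": 1,"slide": [0,0.004,-0.0065],"spin": 0},{"grip": 1,"slide": [0,0.004,-0.0065],"spin": 0},{"grip": 1,"slide": [0,0.005,-0.0035],"spin": 0},{"grip": 1,"slide": [0,0.005,-0.0035],"spin": 0},{"grip": 1,"slide": [0,0.004,-0.002],"spin": 0},{"grip": 1,"slide": [0,0.004,-0.002],"spin": 0},{"grip": 1,"slide": [0,0.004,0],"spin": 0},{"grip": 1,"slide": [0,0.003,0],"spin": 0},{"grip": 1,"slide": [0,0,0],"spin": 0}]'

```text
time_s: 3.68
ee_pos: [0.526, -0.1173, 0.0449]
eef_rot: [-1.57, -0.0, 1.28]
force: [1.1, -0.1, 1.0]
grip_width: 0.0007
```

```bash
python3 st.py; python3 - <<'E'
from h import *
a=cams.camera("scene")
cv2.imwrite("pics/s1.png",cv2.resize(a[140:320,120:300],None,fx=3.3,fy=3.3))
E
```

```text
3.68 jig [[0.1173 0.0136 0.0449]] yawrel deg 90.0 [-1.57 -0.    1.28] F [[1.12 0.19 1.01]] w 0.0007 [-0.29  0.47  1.7   0.    0.98 -1.57]
```

View pics/s1.png

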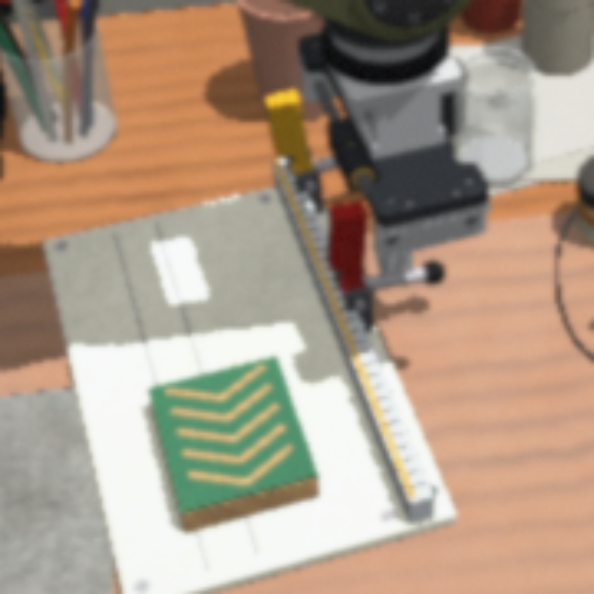

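step_arm --plan '[{"grip": 1,"slide": [0,-0.035,0],"spin": 0},{"grip": 1,"slide": [0,-0.04,0],"spin": 0},{"grip": 1,"slide": [0,-0.04,0],"spin": 0},{"grip": 1,"slide": [0.0304,0,0],"spin": 0},{"grip": 1,"slide": [0.0304,0,0],"spin": 0},{"grip": 1,"slide": [0.0304,0,0],"spin": 0},{"grip": 1,"slide": [0.0304,0,0],"spin": 0},{"grip": 1,"slide": [0,0.036,0],"spin": 0},{"grip": 1,"slide": [0,0.036,0],"spin": 0},{"grip": 1,"slide": [0,0,0],"spin": 0},{"grip": 1,"slide": [0,0,0],"spin": 0}]'

```text
time_s: 4.65
ee_pos: [0.5601, -0.0009, 0.0878]
eef_rot: [-1.567, 0.001, 1.28]
force: [1.0, 0.3, 0.1]
grip_width: 0.0005
```

```bash
python3 st.py
```

```text
4.65 jig [[0.1166 0.1349 0.0878]] yawrel deg 90.0 [-1.567e+00  1.000e-03  1.280e+00] F [[0.88 0.59 0.14]] w 0.0005 [-0.07  0.45  1.61  0.    1.09 -1.35]
```

step_arm --plan '[{"grip": 1,"slide": [0,0,0.0175],"spin": 0},{"grip": 1,"slide": [0,0.0005,0.0076],"spin": 0},{"grip": 1,"slide": [0,0.001,0.0076],"spin": 0},{"grip": 1,"slide": [0,0.0027,0.0063],"spin": 0},{"grip": 1,"slide": [0,0.0027,0.0063],"spin": 0},{"grip": 1,"slide": [0,0.0044,0.005],"spin": 0},{"grip": 1,"slide": [0,0.0044,0.005],"spin": 0},{"grip": 1,"slide": [0,0.0057,0.0036],"spin": 0},{"grip": 1,"slide": [0,0.0057,0.0036],"spin": 0},{"grip": 1,"slide": [0,0.006,0.0018],"spin": 0},{"grip": 1,"slide": [0,0.006,0.0018],"spin": 0},{"grip": 1,"slide": [0,0.002,0],"spin": 0},{"grip": 1,"slide": [0,0,0],"spin": 0},{"grip": 1,"slide": [0,0,0],"spin": 0}]'

```text
time_s: 5.82
ee_pos: [0.4972, 0.0181, 0.0471]
eef_rot: [-1.569, 0.0, 1.28]
force: [-5.2, 2.0, 8.6]
grip_width: 0.0005
```

```bash
python3 st.py
```

```text
5.82 jig [[0.0509 0.1351 0.0471]] yawrel deg 90.0 [-1.569  0.     1.28 ] F [[-5.58  0.44  8.59]] w 0.0005 [-0.04  0.38  1.82  0.    0.94 -1.32]
```

step_arm --plan '[{"grip": 1,"slide": [0,0.002,0.004],"spin": 0},{"grip": 1,"slide": [0,0,0],"spin": 0},{"grip": 1,"slide": [0,0,0],"spin": 0}]'

```text
time_s: 6.07
ee_pos: [0.4965, 0.0186, 0.047]
eef_rot: [-1.577, -0.001, 1.28]
force: [5.8, -4.7, 14.2]
grip_width: 0.0004
```

```bash
python3 st.py
```

```text
6.07 jig [[0.05   0.1354 0.047 ]] yawrel deg 90.0 [-1.577e+00 -1.000e-03  1.280e+00] F [[ 6.9  -2.79 14.2 ]] w 0.0004 [-0.04  0.38  1.82 -0.    0.93 -1.32]
```

step_arm --plan '[{"grip": 1,"slide": [0,-0.03,0],"spin": 0},{"grip": 1,"slide": [0,-0.04,0],"spin": 0},{"grip": 0,"slide": [0,-0.0365,0],"spin": 0},{"grip": 0,"slide": [-0.0296,0,0.0184],"spin": 0},{"grip": 0,"slide": [-0.0296,0,0.0184],"spin": 0},{"grip": 0,"slide": [-0.0296,0,0.0184],"spin": 0},{"grip": 0,"slide": [-0.0296,0,0.0184],"spin": 0},{"grip": 0,"slide": [-0.0296,0,0.0184],"spin": 0},{"grip": 0,"slide": [-0.0296,0,0.0184],"spin": 0},{"grip": 0,"slide": [-0.0296,0,0.0184],"spin": 0},{"grip": 0,"slide": [0,0.03,0],"spin": 0},{"grip": 0,"slide": [0,0.035,0],"spin": 0},{"grip": 0,"slide": [0,0.03,0],"spin": 0},{"grip": 0,"slide": [0,0.015,0],"spin": 0},{"grip": 0,"slide": [0,0.01,0],"spin": 0},{"grip": 0,"slide": [0,0,0],"spin": 0},{"grip": 0,"slide": [0,0,0],"spin": 0}]'

```text
time_s: 7.48
ee_pos: [0.3109, -0.1423, 0.0317]
eef_rot: [-1.57, -0.0, 1.28]
force: [0.5, 0.4, 1.4]
grip_width: 0.0467
```

```bash
python3 st.py; python3 - <<'E'
from h import *
a=cams.camera("scene")
cv2.imwrite("pics/s2.png",cv2.resize(a[140:340,110:300],None,fx=3,fy=3))
a=cams.camera("top")
cv2.imwrite("pics/t2.png",cv2.resize(a[155:325,140:330],None,fx=3,fy=3))
E
```

```text
7.48 jig [[-0.0816 -0.072   0.0317]] yawrel deg 90.0 [-1.57 -0.    1.28] F [[0.4  0.55 1.45]] w 0.0467 [-0.54  0.11  2.23 -0.    0.8  -1.82]
```

View pics/s2.png

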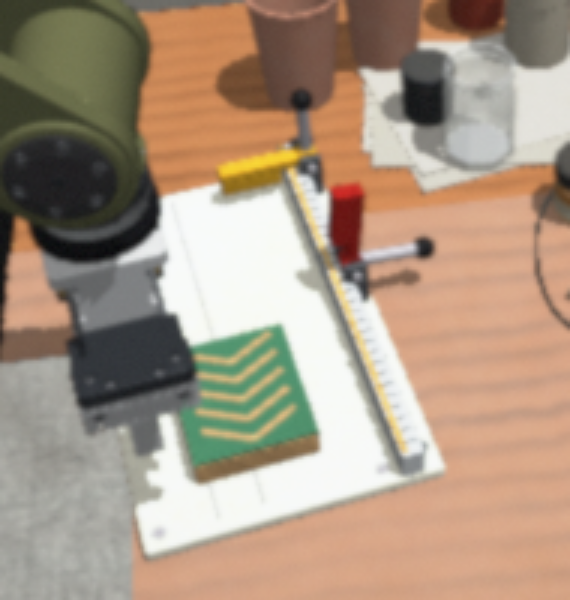

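View pics/t2.png

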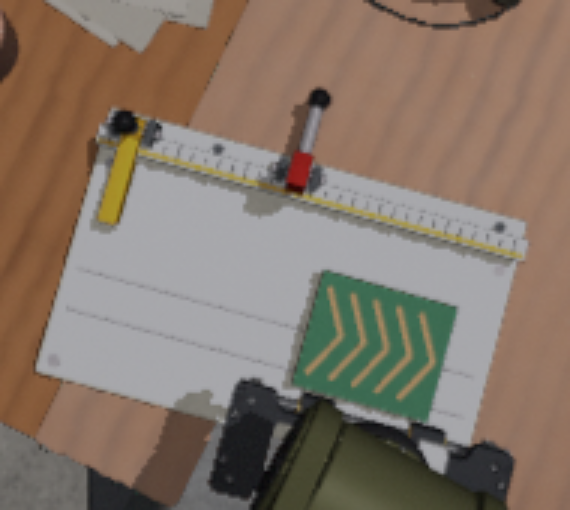

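step_arm --plan '[{"grip": 0,"slide": [0,0.009,0],"spin": 0},{"grip": 0,"slide": [0,0,-0.008],"spin": 0},{"grip": 0,"slide": [0,0,-0.006],"spin": 0},{"grip": 0,"slide": [0,0,-0.006],"spin": 0},{"grip": 0,"slide": [0,0,-0.006],"spin": 0},{"grip": 0,"slide": [0,0,-0.006],"spin": 0},{"grip": 0,"slide": [0,0,-0.006],"spin": 0},{"grip": 0,"slide": [0,0,-0.006],"spin": 0},{"grip": 0,"slide": [0,0,-0.006],"spin": 0},{"grip": 0,"slide": [0,0,-0.005],"spin": 0},{"grip": 0,"slide": [0,0,-0.004],"spin": 0},{"grip": 0,"slide": [0,0,-0.003],"spin": 0},{"grip": 0,"slide": [0,0,0],"spin": 0},{"grip": 0,"slide": [0,0,0],"spin": 0}]'

```text
time_s: 8.75
ee_pos: [0.3669, -0.1586, 0.0218]
eef_rot: [-1.561, -0.001, 1.28]
force: [-25.5, 6.2, 15.8]
grip_width: 0.0473
```

```bash
python3 st.py
```

```text
8.75 jig [[-0.0232 -0.0716  0.0218]] yawrel deg 90.0 [-1.561e+00 -1.000e-03  1.280e+00] F [[-26.24  -1.43  15.76]] w 0.0473 [-0.5   0.25  2.08 -0.    0.82 -1.78]
```

step_arm --plan '[{"grip": 0,"slide": [0,0,0.015],"spin": 0},{"grip": 0,"slide": [0,-0.035,0],"spin": 0},{"grip": 0,"slide": [0,-0.035,0],"spin": 0},{"grip": 0,"slide": [0,-0.03,0],"spin": 7},{"grip": 0,"slide": [0,0,0],"spin": 7},{"grip": 0,"slide": [0,0,0],"spin": 7},{"grip": 0,"slide": [0,0,0],"spin": 7},{"grip": 0,"slide": [0,0,0],"spin": 7},{"grip": 0,"slide": [0,0,0],"spin": 7},{"grip": 0,"slide": [0,0,0],"spin": 7},{"grip": 0,"slide": [0,0,0],"spin": 7},{"grip": 0,"slide": [0,0,0],"spin": 7},{"grip": 0,"slide": [0,0,0],"spin": 7},{"grip": 0,"slide": [0,0,0],"spin": 7},{"grip": 0,"slide": [0,0,0],"spin": 7},{"grip": 0,"slide": [0,0,0],"spin": 6},{"grip": 0,"slide": [0,0,0],"spin": 0}]'

```text
time_s: 10.17
ee_pos: [0.3564, -0.1559, 0.1229]
eef_rot: [-1.571, -0.0, -0.296]
force: [0.1, -0.3, 0.5]
grip_width: 0.0469
```

```bash
python3 st.py; python3 - <<'E'
from h import *
a=cams.camera("scene");cv2.imwrite("pics/s3.png",a)
a=a[140:340,110:300];cv2.imwrite("pics/s3z.png",cv2.resize(a,None,fx=3,fy=3))
a=cams.camera("top");cv2.imwrite("pics/t3.png",a)
cv2.imwrite("pics/t3z.png",cv2.resize(a[155:325,140:330],None,fx=3,fy=3))
E
```

```text
10.17 jig [[-0.0341 -0.0721  0.1229]] yawrel deg -0.29 [-1.571 -0.    -0.296] F [[ 0.21 -0.21  0.46]] w 0.0469 [-0.51  0.03  2.04  0.    1.07 -0.21]
```

View pics/t3z.png

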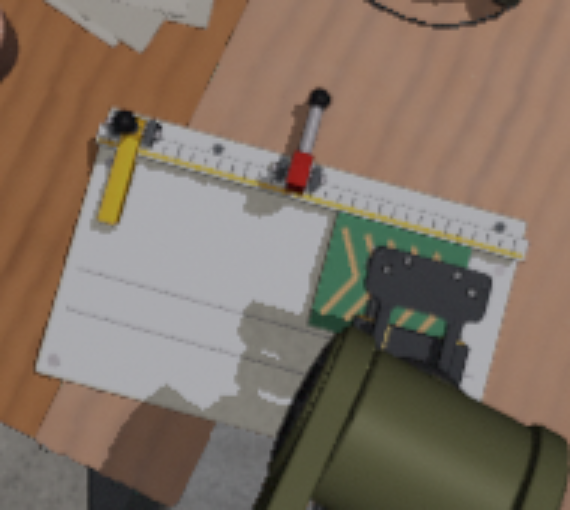

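View pics/s3z.png

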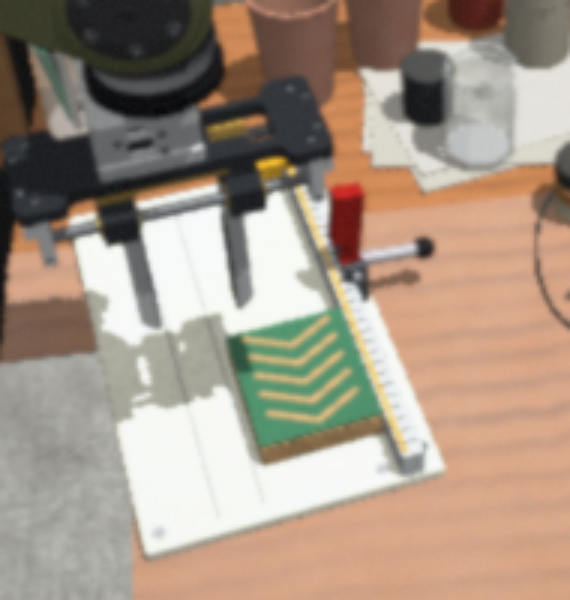

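step_arm --plan '[{"grip": 0,"slide": [0.02,0,-0.0243],"spin": -0.29},{"grip": 0,"slide": [0.02,0,-0.0243],"spin": 0},{"grip": 0,"slide": [0.02,0,-0.0243],"spin": 0},{"grip": 0,"slide": [0,0.03,0],"spin": 0},{"grip": 0,"slide": [0,0.03,0],"spin": 0},{"grip": 0,"slide": [0,0.02,0],"spin": 0},{"grip": 0,"slide": [0,0.014,0],"spin": 0},{"grip": 0,"slide": [0,0.005,0],"spin": 0},{"grip": 0,"slide": [0,0,0],"spin": 0},{"grip": 0,"slide": [0,0,0],"spin": 0}]'

```text
time_s: 11.1
ee_pos: [0.3933, -0.243, 0.0245]
eef_rot: [-1.571, -0.001, -0.284]
force: [0.0, 0.4, 0.0]
grip_width: 0.0473
```

```bash
python3 st.py
```

```text
11.1 jig [[ 0.0262 -0.1449  0.0245]] yawrel deg 0.38 [-1.571e+00 -1.000e-03 -2.840e-01] F [[-0.1   0.38  0.01]] w 0.0473 [-0.63  0.36  1.92 -0.    0.86 -0.35]
```

step_arm --plan '[{"grip": 0,"slide": [0,0,0.008],"spin": 0.3},{"grip": 0,"slide": [0,0,0.005],"spin": 0},{"grip": 0,"slide": [0,0,0.008],"spin": 0},{"grip": 0,"slide": [0,0,0.01],"spin": 0},{"grip": 0,"slide": [0,0,0.01],"spin": 0},{"grip": 0,"slide": [0,0,0.01],"spin": 0},{"grip": 0,"slide": [0,0,0.01],"spin": 0},{"grip": 0,"slide": [0,0,0.01],"spin": 0},{"grip": 0,"slide": [0,0,0.01],"spin": 0},{"grip": 0,"slide": [0,0,0.01],"spin": 0},{"grip": 0,"slide": [0,0,0.01],"spin": 0},{"grip": 0,"slide": [0,0,0.01],"spin": 0},{"grip": 0,"slide": [0,0,0.01],"spin": 0},{"grip": 0,"slide": [0,0,0.01],"spin": 0},{"grip": 0,"slide": [0,0,0.008],"spin": 0},{"grip": 0,"slide": [0,0,0.006],"spin": 0},{"grip": 0,"slide": [0,0,0],"spin": 0}]'

```text
time_s: 12.52
ee_pos: [0.4347, -0.1028, 0.0238]
eef_rot: [-1.571, 0.0, -0.29]
force: [-0.4, 0.7, 0.6]
grip_width: 0.0472
```

```bash
python3 st.py; python3 - <<'E'
from h import *
a=cams.camera("scene")
a=a[140:340,110:300];cv2.imwrite("pics/s4z.png",cv2.resize(a,None,fx=3,fy=3))
a=cams.camera("top")
cv2.imwrite("pics/t4z.png",cv2.resize(a[155:325,140:330],None,fx=3,fy=3))
E
```

```text
12.52 jig [[0.0257 0.0013 0.0238]] yawrel deg 0.04 [-1.571  0.    -0.29 ] F [[-0.61  0.57  0.62]] w 0.0472 [-0.31  0.33  1.97  0.    0.84 -0.02]
```

View pics/t4z.png

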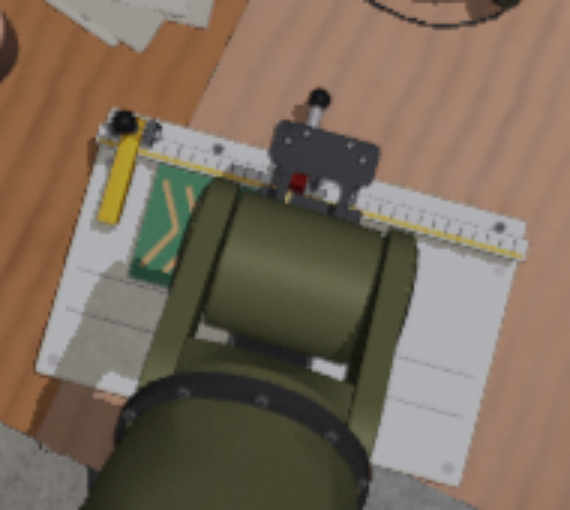

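View pics/s4z.png

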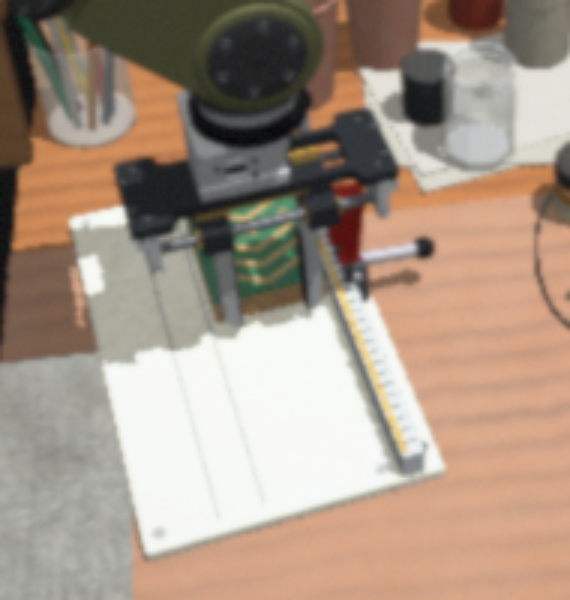

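step_arm --plan '[{"grip": 0,"slide": [0,0,0.006],"spin": 0},{"grip": 0,"slide": [0,0,0.005],"spin": 0},{"grip": 0,"slide": [0,0,0.004],"spin": 0},{"grip": 0,"slide": [0,0,0.003],"spin": 0},{"grip": 0,"slide": [0,0,0.002],"spin": 0},{"grip": 0,"slide": [0,0,0.001],"spin": 0},{"grip": 0,"slide": [0,0,0],"spin": 0}]'

```text
time_s: 13.2
ee_pos: [0.4397, -0.0854, 0.0238]
eef_rot: [-1.574, 0.001, -0.291]
force: [-9.9, -19.9, 2.9]
grip_width: 0.0474
```

```bash
python3 st.py
```

```text
13.2 jig [[0.0255 0.0194 0.0238]] yawrel deg 0.02 [-1.574e+00  1.000e-03 -2.910e-01] F [[ -3.76 -21.91   2.86]] w 0.0474 [-0.27  0.33  1.96 -0.    0.85  0.02]
```

step_arm --plan '[{"grip": 0,"slide": [0,0,-0.01],"spin": 0},{"grip": 0,"slide": [0,-0.02,-0.005],"spin": 0},{"grip": 0,"slide": [0,-0.035,0],"spin": 0},{"grip": 0,"slide": [0,-0.04,0],"spin": 0},{"grip": 0,"slide": [0,-0.04,0],"spin": 0},{"grip": 1,"slide": [0.02,0,-0.03],"spin": 0},{"grip": 1,"slide": [0.02,0,-0.03],"spin": 0},{"grip": 1,"slide": [0.02,0,-0.03],"spin": 0},{"grip": 1,"slide": [0.02,0,-0.03],"spin": 0},{"grip": 1,"slide": [0,0,0],"spin": 0}]'

```text
time_s: 14.03
ee_pos: [0.4792, -0.2405, 0.1585]
eef_rot: [-1.571, -0.001, -0.294]
force: [-0.7, 0.5, 0.3]
grip_width: 0.017
```

```bash
python3 st.py; python3 - <<'E'
from h import *
a=cams.camera("scene");cv2.imwrite("pics/s5.png",a)
a=a[140:340,110:300];cv2.imwrite("pics/s5z.png",cv2.resize(a,None,fx=3,fy=3))
a=cams.camera("top");cv2.imwrite("pics/t5.png",a)
cv2.imwrite("pics/t5z.png",cv2.resize(a[155:325,140:330],None,fx=3,fy=3))
E
```

```text
14.03 jig [[ 0.1078 -0.1178  0.1585]] yawrel deg -0.18 [-1.571e+00 -1.000e-03 -2.940e-01] F [[-0.84  0.31  0.31]] w 0.017 [-0.53  0.31  1.62 -0.    1.21 -0.24]
```

View pics/t5z.png

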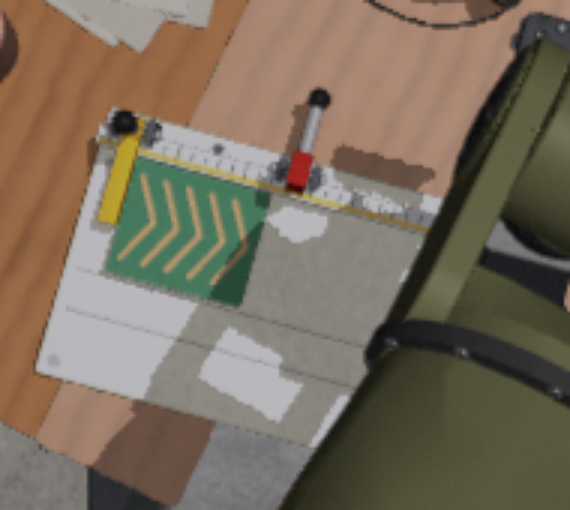

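View pics/s5z.png

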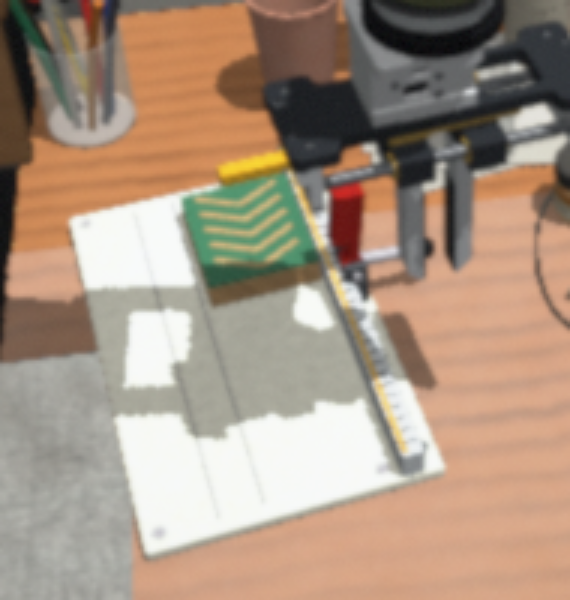

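```bash
python3 - <<'E'
from h import *
im=cv2.imread("pics/t5.png");hsv=cv2.cvtColor(im,cv2.COLOR_BGR2HSV)
m=cv2.inRange(hsv,(65,80,20),(95,255,255));m[:,:165]=0;m[:,235:]=0;m[:205]=0;m[270:]=0
m=cv2.morphologyEx(m,cv2.MORPH_CLOSE,np.ones((5,5)))
cs,_=cv2.findContours(m,cv2.RETR_EXTERNAL,cv2.CHAIN_APPROX_NONE);g=max(cs,key=cv2.contourArea)
r=cv2.minAreaRect(g);b=cv2.boxPoints(r);print(r)
q=Ji(O,Y,onz("top",b,.036));print(q.round(4),q.mean(0))
E
```

```text
((202.32666015625, 231.924072265625), (45.87416076660156, 38.64777755737305), 15.5241117477417)
[[-0.0148  0.1267  0.036 ]
 [ 0.0675  0.1274  0.036 ]
 [ 0.067   0.0287  0.036 ]
 [-0.0153  0.0288  0.036 ]] [0.02609008 0.07789835 0.036     ]
```

step_arm --plan '[{"grip": 1,"slide": [-0.0219,0,0.028],"spin": 0},{"grip": 1,"slide": [-0.0219,0,0.028],"spin": 0},{"grip": 1,"slide": [-0.0219,0,0.028],"spin": 0},{"grip": 1,"slide": [-0.0219,0,0.028],"spin": 0},{"grip": 1,"slide": [-0.0219,0,0.028],"spin": 0},{"grip": 1,"slide": [-0.0219,0,0.028],"spin": 0},{"grip": 1,"slide": [-0.0219,0,0.028],"spin": 0},{"grip": 1,"slide": [0,0.03,0],"spin": 0},{"grip": 1,"slide": [0,0.035,0],"spin": 0},{"grip": 1,"slide": [0,0.03,0],"spin": 0},{"grip": 1,"slide": [0,0.02,0],"spin": 0},{"grip": 1,"slide": [0,0.012,0],"spin": 0},{"grip": 1,"slide": [0,0.006,0],"spin": 0},{"grip": 1,"slide": [0,0,0],"spin": 0},{"grip": 1,"slide": [0,0,0],"spin": 0}]'

```text
time_s: 15.38
ee_pos: [0.3878, -0.0039, 0.0264]
eef_rot: [-1.571, -0.0, -0.291]
force: [0.4, -0.3, -0.2]
grip_width: 0.0005
```

```bash
python3 st.py
```

```text
15.38 jig [[-0.0476  0.0827  0.0264]] yawrel deg 0.03 [-1.571 -0.    -0.291] F [[ 0.49 -0.2  -0.19]] w 0.0005 [-0.1   0.22  2.12  0.    0.81  0.19]
```

step_arm --plan '[{"grip": 1,"slide": [0.008,0.003,0],"spin": 0},{"grip": 1,"slide": [0.006,0,0],"spin": 0},{"grip": 1,"slide": [0.004,0,0],"spin": 0},{"grip": 1,"slide": [0.003,0,0],"spin": 0},{"grip": 1,"slide": [0.002,0,0],"spin": 0},{"grip": 1,"slide": [0,0,0],"spin": 0},{"grip": 1,"slide": [0,0,0],"spin": 0}]'

```text
time_s: 15.97
ee_pos: [0.4087, -0.0106, 0.0226]
eef_rot: [-1.571, 0.004, -0.291]
force: [-8.3, 3.0, 5.8]
grip_width: 0.0005
```

```bash
python3 st.py
```

```text
15.97 jig [[-0.0257  0.0822  0.0226]] yawrel deg -0.02 [-1.571  0.004 -0.291] F [[-8.77  0.5   5.82]] w 0.0005 [-0.12  0.27  2.06  0.    0.82  0.18]
```

step_arm --plan '[{"grip": 1,"slide": [-0.01,0,0],"spin": 0},{"grip": 1,"slide": [-0.01,-0.03,0],"spin": 0},{"grip": 1,"slide": [0,-0.037,0],"spin": 0},{"grip": 1,"slide": [0,-0.04,0],"spin": 0},{"grip": 1,"slide": [0,-0.03,0],"spin": 0},{"grip": 1,"slide": [0.033,0,-0.0137],"spin": 0},{"grip": 1,"slide": [0.033,0,-0.0137],"spin": 0},{"grip": 1,"slide": [0.033,0,-0.0137],"spin": 0},{"grip": 1,"slide": [0.033,0,-0.0137],"spin": 0},{"grip": 1,"slide": [0.033,0,-0.0137],"spin": 0},{"grip": 1,"slide": [0,0,0],"spin": 0},{"grip": 1,"slide": [0,0,0],"spin": 0}]'

```text
time_s: 16.97
ee_pos: [0.5291, -0.1187, 0.1589]
eef_rot: [-1.571, 0.001, -0.292]
force: [-0.7, 1.1, 0.5]
grip_width: 0.0006
```

```bash
python3 st.py
```

```text
16.97 jig [[0.1207 0.0131 0.1589]] yawrel deg -0.08 [-1.571e+00  1.000e-03 -2.920e-01] F [[-1.04  0.86  0.49]] w 0.0006 [-0.29  0.33  1.6  -0.    1.22  0.  ]
```

step_arm --plan '[{"grip": 1,"slide": [0,0.03,0],"spin": 0},{"grip": 1,"slide": [0,0.03,0],"spin": 0},{"grip": 1,"slide": [0,0.012,0],"spin": 0},{"grip": 1,"slide": [0,0,0],"spin": 0},{"grip": 1,"slide": [-0.0165,0,0],"spin": 0},{"grip": 1,"slide": [-0.0076,0.0005,0],"spin": 0},{"grip": 1,"slide": [-0.0076,0.001,0],"spin": 0},{"grip": 1,"slide": [-0.0063,0.0027,0],"spin": 0},{"grip": 1,"slide": [-0.0063,0.0027,0],"spin": 0},{"grip": 1,"slide": [-0.005,0.0044,0],"spin": 0},{"grip": 1,"slide": [-0.005,0.0044,0],"spin": 0},{"grip": 1,"slide": [-0.0036,0.0057,0],"spin": 0},{"grip": 1,"slide": [-0.0036,0.0057,0],"spin": 0},{"grip": 1,"slide": [-0.0018,0.006,0],"spin": 0},{"grip": 1,"slide": [-0.0018,0.006,0],"spin": 0},{"grip": 1,"slide": [0,0.003,0],"spin": 0},{"grip": 1,"slide": [0,0,0],"spin": 0},{"grip": 1,"slide": [0,0,0],"spin": 0}]'

```text
time_s: 18.47
ee_pos: [0.4665, -0.0993, 0.0467]
eef_rot: [-1.571, 0.001, -0.291]
force: [-13.3, 3.8, 28.6]
grip_width: 0.0004
```

```bash
python3 st.py
```

```text
18.47 jig [[0.0551 0.0138 0.0467]] yawrel deg -0.0 [-1.571e+00  1.000e-03 -2.910e-01] F [[-13.84  -0.17  28.59]] w 0.0004 [-0.29  0.35  1.87 -0.    0.92  0.  ]
```

Fully down (28 N against the end stop at 47 mm). Lift away and check.

step_arm --plan '[{"grip": 1,"slide": [0,-0.01,0],"spin": 0},{"grip": 1,"slide": [0,-0.03,0],"spin": 0},{"grip": 1,"slide": [0,-0.04,0],"spin": 0},{"grip": 1,"slide": [0,-0.04,0],"spin": 0},{"grip": 1,"slide": [-0.025,0,-0.03],"spin": 0},{"grip": 1,"slide": [-0.025,0,-0.03],"spin": 0},{"grip": 1,"slide": [-0.025,0,-0.03],"spin": 0},{"grip": 1,"slide": [-0.025,0,-0.03],"spin": 0},{"grip": 1,"slide": [-0.025,0,-0.03],"spin": 0},{"grip": 1,"slide": [0,0,-0.03],"spin": 0},{"grip": 1,"slide": [0,0,-0.03],"spin": 0},{"grip": 1,"slide": [0,0,0],"spin": 0},{"grip": 1,"slide": [0,0,0],"spin": 0}]'

```text
time_s: 19.55
ee_pos: [0.2862, -0.2655, 0.1653]
eef_rot: [-1.57, 0.001, -0.294]
force: [-1.0, 0.3, 0.2]
grip_width: 0.0007
```

```bash
python3 st.py; python3 - <<'E'
from h import *
s=cams.camera("scene");t=cams.camera("top");cv2.imwrite("pics/t6.png",t);cv2.imwrite("pics/s6.png",s)
cv2.imwrite("pics/s6z.png",cv2.resize(s[140:340,110:300],None,fx=3,fy=3));cv2.imwrite("pics/t6z.png",cv2.resize(t[95:295,140:330],None,fx=3,fy=3))
hsv=cv2.cvtColor(t,cv2.COLOR_BGR2HSV)
m=cv2.inRange(hsv,(65,80,20),(95,255,255));m[:,:165]=0;m[:,235:]=0;m[:205]=0;m[270:]=0
m=cv2.morphologyEx(m,cv2.MORPH_CLOSE,np.ones((5,5)))
cs,_=cv2.findContours(m,cv2.RETR_EXTERNAL,cv2.CHAIN_APPROX_NONE);g=max(cs,key=cv2.contourArea)
r=cv2.minAreaRect(g);q=Ji(O,Y,onz("top",cv2.boxPoints(r),.036));print(r,q.round(4).tolist(),q.mean(0))
for n,im in(("top",t),("scene",s)):
  mm=cv2.inRange(im.max(2),0,45)
  for y in(.013,.135):
    u=proj(n,J(O,Y,[[.088,y,.098]]))[0];a,b=np.round(u).astype(int);k=np.zeros_like(mm);k[b-9:b+10,a-9:a+10]=mm[b-9:b+10,a-9:a+10]
    _,_,st,c=cv2.connectedComponentsWithStats(k);i=1+st[1:,4].argmax();print(n,y,"pred",u.round(1),"seen",c[i].round(1))
E
```

```text
19.55 jig [[-0.0699 -0.1971  0.1653]] yawrel deg -0.16 [-1.57e+00  1.00e-03 -2.94e-01] F [[-1.03 -0.02  0.19]] w 0.0007 [-0.84 -0.02  1.99  0.    1.18 -0.55]
((202.46519470214844, 231.4386749267578), (46.00571060180664, 38.75914764404297), 15.422160148620605) [[-0.0139, 0.1268, 0.036], [0.0686, 0.1276, 0.036], [0.0683, 0.0286, 0.036], [-0.0143, 0.0286, 0.036]] [0.02716593 0.07789332 0.036     ]
top 0.013 pred [239.4 210.8] seen [239.  211.5]
top 0.135 pred [181.1 194.9] seen [180.9 195.6]
scene 0.013 pred [225.3 207.8] seen [225.2 208.2]
scene 0.135 pred [209.9 172.9] seen [209.8 173.2]
```

View pics/t6z.png

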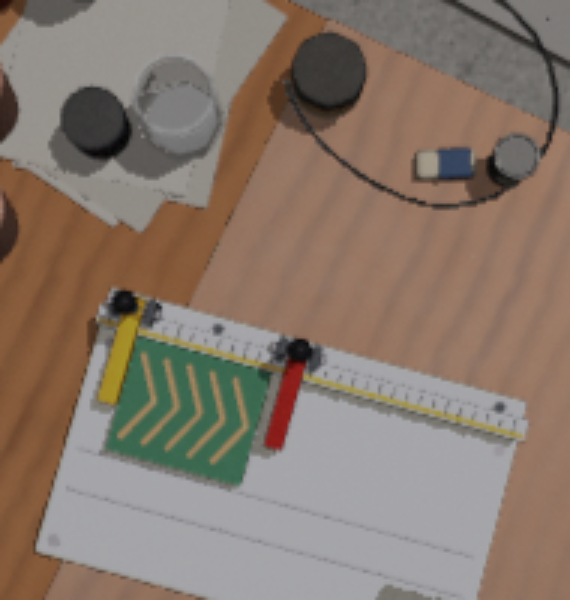

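View pics/s6z.png

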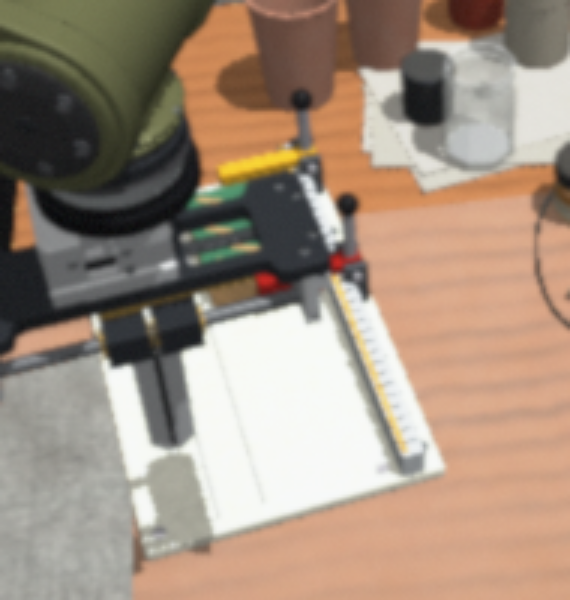

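```bash
python3 -c "
from station import hand_in
print(hand_in())"
```

```text
the job is handed in; nothing more can be done
None
```

The jig is set up: the block sits in the corner between the fence and the yellow stop, with the red stop folded down behind it. I handed it in at about 19.6 s, with the arm clear of everything.

**Sequence:**
1. I swung the red stop upright and folded the yellow stop down until it pressed on its end.
2. I pushed the block along the board to the fence, then along it to the yellow stop. It met the stop with about 22 N.
3. The top view then put the block about 2 mm short of the fence, so I pushed it to the fence again. It met the fence with about 9 N.
4. I folded the red stop down behind the block and pressed it onto its end with about 29 N.

**Last checks:**
- **Block position:** the top view put its centre at jig (27.2, 77.9) mm against a target of (28, 78) mm, and square to the fence. The 0.8 mm left is within the roughly 2 mm camera calibration error.
- **Stops:** in both views the two black knobs were within 1 pixel of where they should be with the stops fully down. I pressed on both blades at a height of 47 mm, which is the value for fully down.
- **Things lying about:** the eraser, tub and film can look undisturbed by eye, and the arm did not go near them. I did not measure their positions again afterwards.

No check failed; the only disagreement was the fence gap, which I corrected in step 3.

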